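Find the full sample tin by feel and stand it in the drip tray

TASK

One of the four lidded sample tins on the turntable is full and the other three are empty, though they all look alike: lift them a little to feel which is the heavy one, and stand that one upright on the grating of the steel drip tray, in a free place, where it will be opened. Leave the three empty tins standing upright on the turntable. Set every tin down gently instead of dropping it, and do not knock the filling post or shift the wash bottle, vessel, screw ring or crucible.

Things in the scene. Friction and masses are not known exactly. Their poses are not given: they have to be found in the camera images.
- tin_a: a sample tin: plain aluminium, screwed-on lid, an upright cylinder 60 mm across and 88 mm tall, standing on the turntable. Of the four outwardly identical tins three are empty (85 to 120 g) and one holds its sample, a pressed block (355 to 490 g together); neither look nor name tells which. Origin: centre of its underside, z up along its axis
- tin_b: another sample tin, exactly as tin_a: 60 mm across, 88 mm tall, full or empty unknown; origin: centre of its underside
- tin_c: another sample tin, exactly as tin_a: 60 mm across, 88 mm tall, full or empty unknown; origin: centre of its underside
- tin_d: another sample tin, exactly as tin_a: 60 mm across, 88 mm tall, full or empty unknown; origin: centre of its underside
- turntable: aluminium turntable, left or right of the filling post. Its 290 mm disc spins freely about the vertical through the origin; top face 34 mm above the bench, 5 mm high lip at its edge. In its centre a 12 mm carrying post with a 26 mm ball knob (top 144 mm above the bench); the tins stand about 88 mm from the centre, a quarter turn apart. Origin: centre of its foot, on the bench
- tray: stainless drip tray on the other side of the filling post, 260 mm in its x by 290 mm in its y outside, walls 5 mm thick and 50 mm high, at its +x wall a splash plate up to 110 mm. Flat slotted grating inside, 18 mm above the bench. Origin: centre of the tray's underside, on the bench; yaw within 9 degrees
- wash_bottle: bystander in the tray: white plastic wash bottle, 66 mm across, cap top 156 mm and bent spout up to 191 mm above its foot; the spout reaches 45 mm out from the axis along its own +x at 157 to 191 mm height. Origin: centre of its underside, on the grating
- vessel: bystander in the tray: open thick-walled steel pressure-vessel body, a cup 72 mm across and 98 mm tall. Origin: centre of its underside, on the grating
- screw_ring: bystander on the bench before or behind the filling post: steel screw ring of the vessel, 68 mm outside, 44 mm inside, 22 mm high. Origin: centre of its underside
- crucible: bystander on the bench, before or behind the filling post: small steel sample crucible, an open cup 28 mm across and 24 mm tall. Origin: centre of its underside
- filling_post: fixed gas filling post between turntable and tray: foot 70 x 60 mm, column 20 mm thick, black head (38 mm across) 215 to 265 mm above the bench, with a round gauge (52 mm across, centre 235 mm up) reaching 56 mm out along +x and a nipple 45 mm out along -x; top 282 mm above the bench. Origin: centre of its foot, on the bench
Things that resemble listed ones, but are neither listed nor needed, are in the scene too. What is shaped like the tin_a but green is not meant.

How it is judged (in metres and radians):
At the end, for the whole second after the job is handed in: Full tin at rest, upright (4.5 deg), on the tray's grating inside its walls (axis within 98 mm in x and 113 mm in y of the tray's centre, underside within 4 mm of the grating); the three empties at rest, upright, on the turntable disc (axis within 120 mm of its centre, within 4 mm of its height) (angle between each of tin_a, tin_b, tin_c, tin_d's own z axis and vertical below 0.08 rad and linear speed of each of tin_a, tin_b, tin_c, tin_d below 0.05 m/s and ((contact force between tin_a and tray above 2.2 N and x of tin_a in the frame of tray between -0.098 and 0.098 m and y of tin_a in the frame of tray between -0.113 and 0.113 m and z of tin_a in the frame of tray between 0.014 and 0.022 m and horizontal distance between each of tin_b, tin_c, tin_d and turntable below 0.12 m and z of tin_b in the frame of turntable between 0.03 and 0.038 m and z of tin_c in the frame of turntable between 0.03 and 0.038 m and z of tin_d in the frame of turntable between 0.03 and 0.038 m) or (contact force between tin_b and tray above 2.2 N and x of tin_b in the frame of tray between -0.098 and 0.098 m and y of tin_b in the frame of tray between -0.113 and 0.113 m and z of tin_b in the frame of tray between 0.014 and 0.022 m and horizontal distance between each of tin_a, tin_c, tin_d and turntable below 0.12 m and z of tin_a in the frame of turntable between 0.03 and 0.038 m and z of tin_c in the frame of turntable between 0.03 and 0.038 m and z of tin_d in the frame of turntable between 0.03 and 0.038 m) or (contact force between tin_c and tray above 2.2 N and x of tin_c in the frame of tray between -0.098 and 0.098 m and y of tin_c in the frame of tray between -0.113 and 0.113 m and z of tin_c in the frame of tray between 0.014 and 0.022 m and horizontal distance between each of tin_a, tin_b, tin_d and turntable below 0.12 m and z of tin_a in the frame of turntable between 0.03 and 0.038 m and z of tin_b in the frame of turntable between 0.03 and 0.038 m and z of tin_d in the frame of turntable between 0.03 and 0.038 m) or (contact force between tin_d and tray above 2.2 N and x of tin_d in the frame of tray between -0.098 and 0.098 m and y of tin_d in the frame of tray between -0.113 and 0.113 m and z of tin_d in the frame of tray between 0.014 and 0.022 m and horizontal distance between each of tin_a, tin_b, tin_c and turntable below 0.12 m and z of tin_a in the frame of turntable between 0.03 and 0.038 m and z of tin_b in the frame of turntable between 0.03 and 0.038 m and z of tin_c in the frame of turntable between 0.03 and 0.038 m))); the robot touches nothing.
It fails at once if a tin is dropped (falls freely for more than about 8 mm) instead of being set down ((contact force between tin_a and anything else below 0.02 N and linear speed of tin_a above 0.4 m/s) or (contact force between tin_b and anything else below 0.02 N and linear speed of tin_b above 0.4 m/s) or (contact force between tin_c and anything else below 0.02 N and linear speed of tin_c above 0.4 m/s) or (contact force between tin_d and anything else below 0.02 N and linear speed of tin_d above 0.4 m/s)).
It fails at once if the wash bottle, the vessel, its screw ring or the crucible is shifted by more than 20 mm, or the bottle or vessel tipped (distance of any of wash_bottle, vessel, screw_ring, crucible from where it was at the start of the episode above 0.02 m or angle between any of wash_bottle, vessel's own z axis and vertical above 0.3 rad).
It fails at once if the filling post is knocked (more than 8 N) (contact force between filling_post and anything else above 8 N).
It also fails if it takes over 72 s, if anything falls off the work surface, if the arm or the gripper's body presses on something with over 40 N, if the wrist force passes 120 N, or if a joint passes its speed limit or range.

ROBOT

A 6-joint arm with a two-finger parallel gripper is mounted at the origin on the work surface. World frame = base frame: x ahead of the robot, y to its left, z up, the work surface at z = 0. Lengths are in m, angles in degrees, forces in N, time in s.
With the tool pointing down it reaches from about 0.4 to 0.825 m from the base axis. Payload 7 kg.
Tool frame: the origin (TCP) lies midway between the tips of the shut fingers; the grasp point (between the pads) lies 19 mm behind it; z points along the fingers, y is the line along which they close (so a half turn about z gives the same grasp; the last joint's range is limited). The gripper opens to 88 mm and grips with 3 to 60 N. Pads are 19 mm wide; open, the fingers measure 130 mm over their backs; the gripper's body (78 mm by 193 mm) begins 47 mm behind the grasp point.
Start: joints at [90.762, 20.546, 0.682, 0, -70.136, -16.507], TCP at [0.183, 0.65, 0.227] pointing down, gripper open.
Joint ranges: [-176.03, 176.03], [-82.01, 121.73], [-58.28, 71.71], [-173.87, 95.51], [-174.79, -0.11], [-173.66, 173.66]. Speed limits (degrees/s): [136.94, 136.94, 172.46, 180, 180, 180].

INTERFACE

Orientations are given as [roll, pitch, yaw] about the fixed x, y, z axes, in that order (R = Rz(yaw) Ry(pitch) Rx(roll)).
In Python, from plant import get_state, optics, order gives the robot as it stands. The module is installed in compiled form; this text tells all that it offers.
- The arm moves only by the tool send_rows, never from a script. Its argument "moves" is a list of rows, each an object with "slide": the shift along the tool's x, y, z as a fraction of full scale, a list of three; "turn": the turn about the tool's z as a fraction of full scale; "gripper": the opening, from 0 (shut) to 1 (fully open). A call has exactly 5 rows; each row is the pose to reach, as a shift and turn from the pose commanded when the call began, along the tool's axes at that moment; what a row does not reach only later rows make up. Full scale, the value 1, is 150 mm for a shift and 90 degrees for a turn. A row lasts 1/12 s, in which the tool goes at most 41.7 mm and 7.16 degrees, less where a joint would pass 70% of its speed; a pose out of reach is approached as far as the arm can. A call with a number of a shift or a turn outside -1 to 1 is refused whole. A call with a gripper value outside its range is refused whole. The fingers move at their own pace and stop on an object; "newtons" is the grip in N (left out, the last holds). Time passes only in rows, so rows that repeat a pose let the fingers close, or fill a call up. It gives the time, the measured TCP pose, the force, the opening and the grip force at its end, in the units of the state.
- get_state(): the state, without advancing time (a new reading comes with each control period).
- optics.capture(name): name is "scene" or "side" or "wrist"; returns a dict with "img" (420x560x3 uint8, red, green, blue), "intrinsics" (3x3 intrinsics, pixels), "origin" and "attitude" of the camera in the world. Camera axes: x right, y down, z forward; pixel columns grow to the right and rows downward; lengths in m; the calibration is good to about 2 mm. A picture is of the moment at which its call begins. There is no depth.
- order.close_job(): hands the job in; it is judged then, once.
Trained networks look in the newest picture that a camera, given by its name, has taken for a name from the list of things; names that differ only in an ending like _2 or _b are one class to them, and where a whole thing is asked for, a point or a joint stands for the part that bears it (a point fixed in the world has none). Each returns a list of dicts, best first, with "p" (0 to 1); they miss things now and then, are a little off and sometimes report something else, mostly with a low value. They report only what shows in the picture. A call takes as long as a camera call. They do not tell look-alikes from the thing itself.
- optics.look_for(camera, name): "location" ([x, y, z] in m, in world coordinates, good to about 4 mm: the middle of the surface that is visible of it).
The state is a dict: "time_s": time; "joints": joint angles; "qd": joint speeds; "joint_torque": joint torques, N m; "tcp_pos": TCP position; "eef_rot": TCP orientation; "contact_force": force on the tool from outside, world axes, zero at the start; "moment": the same for the moment, N m; "gripper_width": finger opening in m; "gripper_force": force on a finger pad.
Only numpy, scipy, OpenCV 4.12 (cv2) and the standard library are available. Lean on these libraries where they do the work, as an engineer would, in place of code of your own. Each camera call takes 0.05 s, during which the arm holds its last target. There are 200 camera calls.

## Working session

There is one attempt and no reset: what is moved stays moved. The work goes in short steps, Python scripts to look and compute and a tool call to move; the robot and the scene stay as the last step left them, time stands still between calls to the robot, and variables do not carry over. Pictures are saved under pics/ and viewed, at most 10 in all, crops included, and the job is handed in when it is done.

Besides the shell and the picture viewer there is one more tool, called after "Call:" by a JSON object that holds its "fn" and its "kwargs". send_rows: Moves the arm, as the interface text tells. Shift numbers are shares of 150 mm and turn numbers shares of 90 degrees, none past 1 either way. Its arguments: {"type":"object","properties":{"moves":{"type":"array"},"newtons":{"type":"number"}},"required":["moves"]}

```bash
mkdir -p pics
python3 - <<'E'
from plant import get_state, optics
import cv2
s=get_state();print({k:s[k] for k in('time_s','tcp_pos','eef_rot','contact_force','gripper_width')})
for c in('scene','side'):
    d=optics.capture(c);cv2.imwrite(f'pics/{c}0.png',d['img'][:,:,::-1])
    print(c,d['origin'])
    for n in('tin_a','turntable','tray','wash_bottle','vessel','screw_ring','crucible','filling_post'):
        for r in optics.look_for(c,n):
            if r['p']>.2: print(n,[round(float(v),3) for v in r['location']],round(float(r['p']),2))
E
```

```text
{'time_s': 0.0, 'tcp_pos': array([0.18305901, 0.64917904, 0.22562064]), 'eef_rot': array([ 1.79904675e+02, -8.96325975e-03, -1.57527857e+01]), 'contact_force': array([ 0.37299762,  0.20147389, -0.85093251]), 'gripper_width': 0.08715074162027257}
scene [1.2530134  0.35595183 0.71916916]
tin_a [0.844, 0.201, 0.079] 0.97
tin_a [0.541, 0.317, 0.103] 0.74
tin_a [0.443, 0.248, 0.104] 0.73
tin_a [0.291, 0.208, 0.086] 0.67
tin_a [0.616, 0.223, 0.103] 0.66
tin_a [0.87, 0.096, 0.082] 0.66
tin_a [0.516, 0.144, 0.101] 0.58
turntable [0.557, 0.245, 0.033] 0.82
turntable [0.618, 0.224, 0.1] 0.32
tray [0.583, -0.174, 0.033] 0.95
wash_bottle [0.497, -0.203, 0.114] 0.88
vessel [0.612, -0.181, 0.1] 0.58
screw_ring [0.414, -0.003, 0.021] 0.64
crucible [0.7, -0.009, 0.018] 0.51
filling_post [0.543, 0.006, 0.187] 0.82
side [0.08806593 0.57464475 0.80246327]
tin_a [0.485, 0.156, 0.111] 0.92
tin_a [0.834, 0.091, 0.065] 0.89
tin_a [0.501, 0.329, 0.112] 0.77
tin_a [0.582, 0.228, 0.111] 0.75
tin_a [0.411, 0.252, 0.121] 0.75
tin_a [0.801, 0.204, 0.064] 0.64
tin_a [0.267, 0.227, 0.086] 0.64
tin_a [0.527, 0.008, 0.205] 0.26
turntable [0.481, 0.254, 0.03] 0.66
tray [0.532, -0.172, 0.017] 0.79
wash_bottle [0.468, -0.195, 0.112] 0.82
wash_bottle [0.582, 0.227, 0.109] 0.29
vessel [0.597, -0.177, 0.085] 0.83
screw_ring [0.403, 0.003, 0.022] 0.86
screw_ring [0.485, 0.152, 0.111] 0.67
crucible [0.693, -0.007, 0.017] 0.55
crucible [0.526, 0.009, 0.2] 0.28
filling_post [0.526, 0.011, 0.199] 0.76
```

View pics/scene0.png

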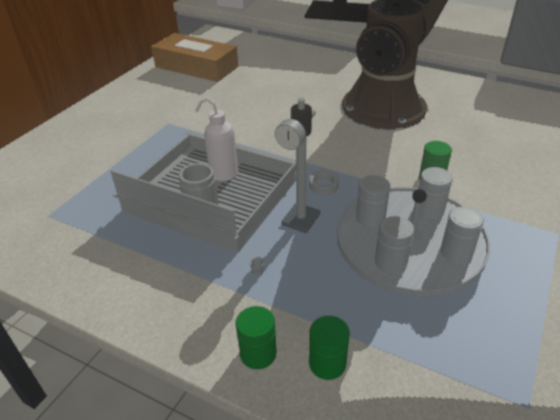

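View pics/side0.png

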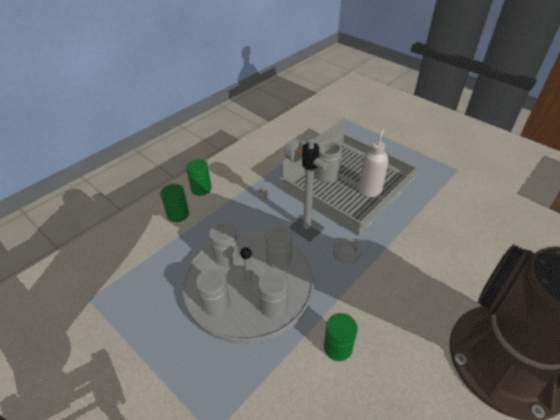

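Scene view: the aluminium tins are on the disc at (373,200), (433,192), (462,235) and (395,243). The lookalikes are the green cylinders at (435,160), (257,337) and (329,347). The tins I want are the four plain aluminium ones around the knob at (420,196). Next I'll check the fitted model against a crop.

```bash
cat > h.py <<'E'
import numpy as np, cv2
from plant import get_state, optics
C=np.array([.512,.237]); A=np.radians(-7.4)
TINS=[C+.088*np.array([np.cos(A+k*np.pi/2),np.sin(A+k*np.pi/2)]) for k in range(4)]
def proj(d,P):
    R=np.array(d['attitude']); 
    if R.shape!=(3,3):
        from scipy.spatial.transform import Rotation as Ro; R=Ro.from_euler('xyz',R,degrees=True).as_matrix()
    q=(np.atleast_2d(P)-d['origin'])@R@np.array(d['intrinsics']).T
    return q[:,:2]/q[:,2:]
def circ(c,r,z,n=60):
    t=np.linspace(0,2*np.pi,n);return np.c_[c[0]+r*np.cos(t),c[1]+r*np.sin(t),0*t+z]
def rect(c,yaw,hx,hy,z):
    c_,s_=np.cos(yaw),np.sin(yaw);p=np.array([[1,1],[1,-1],[-1,-1],[-1,1]])*[hx,hy]
    return np.c_[p@np.array([[c_,s_],[-s_,c_]])+c,np.full(4,z)]
def draw(d,img,P,col,k): cv2.polylines(img,[np.round(proj(d,P)*k).astype(int)],True,col,1)
def plan(x,y,z,yaw=None):
    "fractions from current measured pose to TCP x,y,z,yaw"
    s=get_state();w=s['eef_rot'][2];a=np.radians(w);d=np.array([x,y,z])-s['tcp_pos']
    tx=np.array([np.cos(a),np.sin(a),0]);ty=np.array([np.sin(a),-np.cos(a),0])
    t=0 if yaw is None else -(((yaw-w+90)%180)-90)/90
    return np.round([d@tx/.15,d@ty/.15,-d[2]/.15,t],3)
E
python3 - <<'E'
from h import *
out=[]
for c,(x0,y0) in(('scene',(110,90)),('side',(150,120))):
    d=optics.capture(c);k=2
    im=cv2.resize(d['img'][:,:,::-1],None,fx=k,fy=k,interpolation=cv2.INTER_CUBIC).copy()
    for t in TINS: draw(d,im,circ(t,.03,.122),(0,0,255),k)
    draw(d,im,circ(C,.145,.039),(255,0,0),k); draw(d,im,circ(C,.013,.131),(0,255,255),k)
    T=(.55,-.173);draw(d,im,rect(T,0,.13,.145,.05),(0,255,0),k)
    draw(d,im,circ((.483,-.199),.033,.018),(255,0,255),k);draw(d,im,circ((.605,-.179),.036,.116),(255,0,255),k)
    draw(d,im,circ((.535,.008),.019,.265),(255,255,0),k)
    draw(d,im,circ((.54,-.095),.03,.018),(0,128,255),k)
    out.append(im[y0*k:y0*k+400,x0*k:x0*k+780] if c=='scene' else im[y0*k:y0*k+440,x0*k:x0*k+600])
cv2.imwrite('pics/o1.png',out[0]);cv2.imwrite('pics/o2.png',out[1])
for t in TINS:print(t)
E
```

```text
[0.59926706 0.22566599]
[0.52333401 0.32426706]
[0.42473294 0.24833401]
[0.50066599 0.14973294]
```

View pics/o1.png

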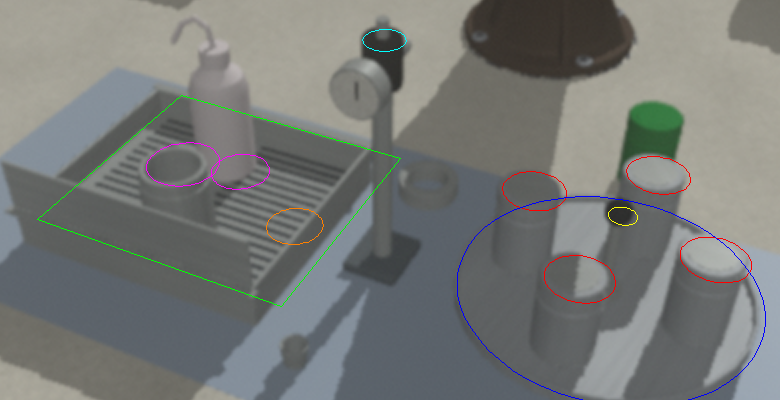

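View pics/o2.png

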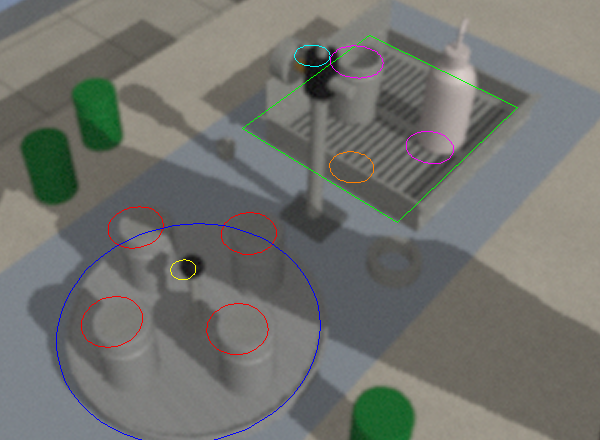

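The scene overlay fits the tins, but the side overlay is off by a few pixels and the tray is rotated and shifted. I'll triangulate from the pixels.

```bash
cat >> h.py <<'E'
def ray(d,u,v):
    R=np.array(d['attitude'])
    if R.shape!=(3,3):
        from scipy.spatial.transform import Rotation as Ro; R=Ro.from_euler('xyz',R,degrees=True).as_matrix()
    r=R@np.linalg.solve(np.array(d['intrinsics']),[u,v,1]);return np.array(d['origin']),r/np.linalg.norm(r)
def onz(d,u,v,z): o,r=ray(d,u,v);return (o+r*(z-o[2])/r[2])[:2].round(3)
def tri(*L):
    M=sum(np.eye(3)-np.outer(r,r) for o,r in L);b=sum((np.eye(3)-np.outer(r,r))@o for o,r in L);return np.linalg.solve(M,b).round(4)
E
python3 - <<'E'
from h import *
a=optics.capture('scene');b=optics.capture('side')
f1=lambda p:(p[0]/2+110,p[1]/2+90); f2=lambda p:(p[0]/2+150,p[1]/2+120)
def both(n,p,q,z=None):
    print(n,tri(ray(a,*f1(p)),ray(b,*f2(q))),z and (onz(a,*f1(p),z),onz(b,*f2(q),z)))
both('knob',(620,211),(192,266),.131)
both('lidE',(578,278),(137,232),.122); both('lidW',(658,174),(243,329),.122)
both('lidS',(530,188),(254,237),.122); both('lidN',(715,258),(122,330),.122)
both('vessel rim',(176,161),(363,63),.116)
both('posttop',(382,18),(322,50),.282); both('ring',(429,186),(394,261),.022)
print('tray scene: -x+y',onz(a,*f1((373,152)),.05),'-x-y',onz(a,*f1((158,90)),.05),'plate -y',onz(a,*f1((4,160)),.11),'plate +y',onz(a,*f1((250,242)),.11))
print('tray side: -x+y',onz(b,*f2((420,217)),.05),'-x-y',onz(b,*f2((528,97)),.05))
E
```

```text
knob [0.5068 0.2311 0.1324] (array([0.507, 0.233]), array([0.508, 0.228]))
lidE [0.5956 0.2255 0.1175] (array([0.6  , 0.225]), array([0.592, 0.23 ]))
lidW [0.4204 0.2461 0.1203] (array([0.424, 0.248]), array([0.42 , 0.245]))
lidS [0.4948 0.1455 0.1176] (array([0.499, 0.145]), array([0.492, 0.15 ]))
lidN [0.5123 0.3226 0.1143] (array([0.522, 0.324]), array([0.508, 0.325]))
vessel rim [ 0.6002 -0.1902  0.1106] (array([ 0.605, -0.187]), array([ 0.596, -0.182]))
posttop [0.5241 0.0026 0.2771] (array([0.529, 0.003]), array([0.519, 0.012]))
ring [ 0.4027 -0.001   0.0107] (array([0.419, 0.008]), array([0.398, 0.004]))
tray scene: -x+y [ 0.423 -0.059] -x-y [ 0.423 -0.35 ] plate -y [ 0.673 -0.35 ] plate +y [ 0.672 -0.061]
tray side: -x+y [ 0.404 -0.054] -x-y [ 0.42  -0.348]
```

Call:
{"fn": "send_rows", "kwargs": {"moves": [{"slide":[0.18,0.1,0],"turn":0,"gripper":1},{"slide":[0.36,0.2,0],"turn":0,"gripper":1},{"slide":[0.54,0.3,0],"turn":0,"gripper":1},{"slide":[0.73,0.4,0],"turn":0,"gripper":1},{"slide":[0.91,0.5,0],"turn":0,"gripper":1}], "newtons": 25}}

```text
time_s: 1.52
tcp_pos: [0.2951, 0.5394, 0.2267]
eef_rot: [-180.0, -0.0, -15.7]
contact_force: [-0.1, 0.0, 0.4]
gripper_width: 0.0876
gripper_force: 0.0
```

Call:
{"fn": "send_rows", "kwargs": {"moves": [{"slide":[0.18,0.1,0],"turn":0,"gripper":1},{"slide":[0.36,0.2,0],"turn":0,"gripper":1},{"slide":[0.54,0.3,0],"turn":0,"gripper":1},{"slide":[0.73,0.4,0],"turn":0,"gripper":1},{"slide":[0.91,0.5,0],"turn":0,"gripper":1}]}}

```text
time_s: 1.93
tcp_pos: [0.4062, 0.43, 0.2268]
eef_rot: [-180.0, -0.0, -15.7]
contact_force: [-0.0, 0.5, -1.0]
gripper_width: 0.0877
gripper_force: 0.0
```

Call:
{"fn": "send_rows", "kwargs": {"moves": [{"slide":[0.18,0.1,0],"turn":0.07,"gripper":1},{"slide":[0.36,0.2,0],"turn":0.14,"gripper":1},{"slide":[0.54,0.3,0],"turn":0.21,"gripper":1},{"slide":[0.73,0.4,0],"turn":0.28,"gripper":1},{"slide":[0.91,0.5,0],"turn":0.35,"gripper":1}]}}

```text
time_s: 2.35
tcp_pos: [0.5173, 0.3208, 0.2268]
eef_rot: [-180.0, -0.0, -47.5]
contact_force: [-0.3, 0.5, 0.1]
gripper_width: 0.0877
gripper_force: 0.0
```

Call:
{"fn": "send_rows", "kwargs": {"moves": [{"slide":[0,0,0],"turn":0.07,"gripper":1},{"slide":[0,0,0],"turn":0.14,"gripper":1},{"slide":[0,0,0],"turn":0.21,"gripper":1},{"slide":[0,0,0],"turn":0.28,"gripper":1},{"slide":[0,0,0],"turn":0.35,"gripper":1}]}}

```text
time_s: 2.77
tcp_pos: [0.5164, 0.3218, 0.2266]
eef_rot: [-180.0, 0.0, -79.1]
contact_force: [-1.1, -0.1, -0.8]
gripper_width: 0.0875
gripper_force: 0.0
```

Call:
{"fn": "send_rows", "kwargs": {"moves": [{"slide":[0,0,0],"turn":0.07,"gripper":1},{"slide":[0,0,0],"turn":0.14,"gripper":1},{"slide":[0,0,0],"turn":0.2,"gripper":1},{"slide":[0,0,0],"turn":0.2,"gripper":1},{"slide":[0,0,0],"turn":0.2,"gripper":1}]}}

```text
time_s: 3.18
tcp_pos: [0.5163, 0.322, 0.2266]
eef_rot: [-180.0, 0.0, -96.6]
contact_force: [-0.1, 0.1, 1.4]
gripper_width: 0.0877
gripper_force: 0.0
```

Run:
```python
from h import *
s=get_state();print(s['time_s'],s['tcp_pos'],s['eef_rot'],s['joints'],s['contact_force'])
d=optics.capture('wrist');k=1
im=d['img'][:,:,::-1].copy()
for t in [(.596,.226),(.421,.247),(.496,.147),(.516,.323)]: draw(d,im,circ(t,.03,.122),(0,0,255),k)
draw(d,im,circ((.507,.234),.013,.131),(0,255,255),k)
cv2.imwrite('pics/w1.png',im);print(d['origin'])
for r in optics.look_for('wrist','tin_a'):print(r['location'].round(3) if hasattr(r['location'],'round') else r['location'],r['p'])
print(plan(.516,.323,.15,-96.5))
```

```text
3.1833 [0.51625208 0.32200647 0.22662903] [-1.79995769e+02  7.69449913e-03 -9.65708250e+01] [ 5.03276730e+01  1.43291671e+01 -8.11731793e+00 -7.11872271e-04
 -6.75447587e+01 -5.68982265e+01] [-0.06168074  0.13075251  1.370473  ]
[0.50827243 0.24276516 0.38511129]
[0.4232, 0.2392, 0.1232] 0.92
[0.5911, 0.2176, 0.1215] 0.9
[0.5051, 0.1699, 0.0599] 0.7
[0.5183, 0.3109, 0.1218] 0.63
[0.3009, 0.2143, 0.061] 0.62
[-0.006  0.002  0.511 -0.001]
```

View pics/w1.png

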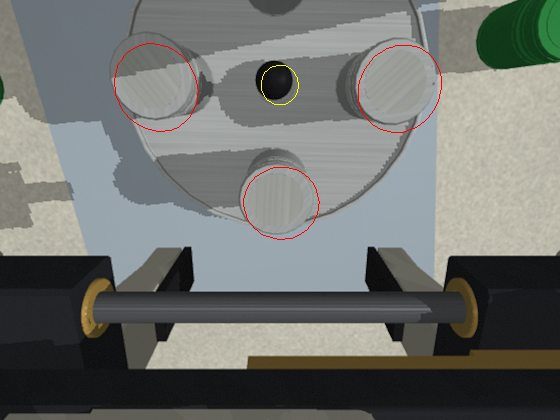

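Wrist view: the near lid at (279,200) and the knob at (274,81) are within 3–4 mm of the model, so I'm descending on this tin (N).

Call:
{"fn": "send_rows", "kwargs": {"moves": [{"slide":[0.01,-0.01,0.2],"turn":0,"gripper":1},{"slide":[0.01,-0.01,0.4],"turn":0,"gripper":1},{"slide":[0.01,-0.01,0.6],"turn":0,"gripper":1},{"slide":[0.01,-0.01,0.8],"turn":0,"gripper":1},{"slide":[0.01,-0.01,1.0],"turn":0,"gripper":1}], "newtons": 30}}

```text
time_s: 3.7
tcp_pos: [0.5176, 0.3203, 0.0755]
eef_rot: [-180.0, 0.0, -96.6]
contact_force: [-0.0, 1.5, -0.4]
gripper_width: 0.0874
gripper_force: 0.0
```

Call:
{"fn": "send_rows", "kwargs": {"moves": [{"slide":[0,0,0],"turn":0,"gripper":0.8},{"slide":[0,0,0],"turn":0,"gripper":0.72},{"slide":[0,0,0],"turn":0,"gripper":0.68},{"slide":[0,0,0],"turn":0,"gripper":0.6},{"slide":[0,0,0],"turn":0,"gripper":0.5}]}}

```text
time_s: 4.12
tcp_pos: [0.5185, 0.3213, 0.0788]
eef_rot: [-179.9, 0.2, -96.7]
contact_force: [-2.1, 0.1, 2.1]
gripper_width: 0.06
gripper_force: 27.3
```

Call:
{"fn": "send_rows", "kwargs": {"moves": [{"slide":[0,0,0],"turn":0,"gripper":0.5},{"slide":[0,0,0],"turn":0,"gripper":0.5},{"slide":[0,0,0],"turn":0,"gripper":0.5},{"slide":[0,0,0],"turn":0,"gripper":0.5},{"slide":[0,0,0],"turn":0,"gripper":0.5}]}}

```text
time_s: 4.53
tcp_pos: [0.5186, 0.3213, 0.0788]
eef_rot: [-179.9, 0.2, -96.7]
contact_force: [-0.9, 0.3, 7.6]
gripper_width: 0.0596
gripper_force: 30.0
```

Call:
{"fn": "send_rows", "kwargs": {"moves": [{"slide":[0,0,-0.03],"turn":0,"gripper":0.5},{"slide":[0,0,-0.06],"turn":0,"gripper":0.5},{"slide":[0,0,-0.1],"turn":0,"gripper":0.5},{"slide":[0,0,-0.13],"turn":0,"gripper":0.5},{"slide":[0,0,-0.15],"turn":0,"gripper":0.5}]}}

```text
time_s: 4.95
tcp_pos: [0.5178, 0.3205, 0.1]
eef_rot: [-180.0, 0.0, -96.7]
contact_force: [1.0, 1.0, -1.0]
gripper_width: 0.0597
gripper_force: 30.0
```

Call:
{"fn": "send_rows", "kwargs": {"moves": [{"slide":[0,0,0],"turn":0,"gripper":0.5},{"slide":[0,0,0],"turn":0,"gripper":0.5},{"slide":[0,0,0],"turn":0,"gripper":0.5},{"slide":[0,0,0],"turn":0,"gripper":0.5},{"slide":[0,0,0],"turn":0,"gripper":0.5}]}}

```text
time_s: 5.37
tcp_pos: [0.5174, 0.3201, 0.0987]
eef_rot: [180.0, -0.0, -96.7]
contact_force: [-0.1, 0.2, -2.7]
gripper_width: 0.0604
gripper_force: 30.0
```

Call:
{"fn": "send_rows", "kwargs": {"moves": [{"slide":[0,0,0],"turn":0,"gripper":0.5},{"slide":[0,0,0],"turn":0,"gripper":0.5},{"slide":[0,0,0],"turn":0,"gripper":0.5},{"slide":[0,0,0],"turn":0,"gripper":0.5},{"slide":[0,0,0],"turn":0,"gripper":0.5}]}}

```text
time_s: 5.78
tcp_pos: [0.5176, 0.3203, 0.0991]
eef_rot: [-180.0, 0.0, -96.7]
contact_force: [0.6, -0.4, -1.2]
gripper_width: 0.0601
gripper_force: 30.0
```

```bash
cat >> h.py <<'E'
def weigh(n=10):
    F=[]
    for i in range(n):
        optics.capture('wrist');F.append(get_state()['contact_force'][2])
    print('Fz',np.mean(F).round(2),np.std(F).round(2),get_state()['time_s'])
E
python3 -c "from h import *;weigh()"
```

```text
Fz -1.09 0.75 6.2833
```

Call:
{"fn": "send_rows", "kwargs": {"moves": [{"slide":[0,0,0.04],"turn":0,"gripper":0.5},{"slide":[0,0,0.08],"turn":0,"gripper":0.5},{"slide":[0,0,0.11],"turn":0,"gripper":0.5},{"slide":[0,0,0.13],"turn":0,"gripper":0.5},{"slide":[0,0,0.14],"turn":0,"gripper":0.5}]}}

```text
time_s: 6.7
tcp_pos: [0.5183, 0.32, 0.0787]
eef_rot: [-179.9, -0.0, -96.7]
contact_force: [-0.9, -6.5, 16.1]
gripper_width: 0.06
gripper_force: 30.0
```

Call:
{"fn": "send_rows", "kwargs": {"moves": [{"slide":[0,0,0],"turn":0,"gripper":0.5},{"slide":[0,0,0],"turn":0,"gripper":0.72},{"slide":[0,0,0],"turn":0,"gripper":0.8},{"slide":[0,0,0],"turn":0,"gripper":1},{"slide":[0,0,0],"turn":0,"gripper":1}]}}

```text
time_s: 7.12
tcp_pos: [0.5175, 0.3203, 0.0778]
eef_rot: [180.0, -0.0, -96.7]
contact_force: [0.2, 0.1, -0.2]
gripper_width: 0.0776
gripper_force: 0.0
```

Call:
{"fn": "send_rows", "kwargs": {"moves": [{"slide":[0,0,0],"turn":0,"gripper":1},{"slide":[0,0,-0.2],"turn":0,"gripper":1},{"slide":[0,0,-0.4],"turn":0,"gripper":1},{"slide":[0,0,-0.6],"turn":0,"gripper":1},{"slide":[0,0,-0.8],"turn":0,"gripper":1}]}}

```text
time_s: 7.53
tcp_pos: [0.5173, 0.3202, 0.1992]
eef_rot: [180.0, -0.0, -96.7]
contact_force: [1.0, 0.9, 0.2]
gripper_width: 0.0875
gripper_force: 0.0
```

Run:
```python
from h import *
s=get_state();print(s['time_s'],s['tcp_pos'],s['eef_rot'],s['contact_force'])
for c in('wrist','scene'):
  optics.capture(c)
  for r in optics.look_for(c,'tin_a'):print(c,np.round(r['location'],3),round(r['p'],2))
```

```text
7.5333 [0.51734187 0.32015575 0.19923732] [ 1.79981116e+02 -2.50290002e-02 -9.67385827e+01] [0.96852776 0.89116614 0.1897486 ]
wrist [0.304 0.212 0.046] 0.89
wrist [0.518 0.31  0.125] 0.86
wrist [0.504 0.166 0.05 ] 0.81
wrist [0.59  0.215 0.123] 0.79
wrist [0.421 0.24  0.122] 0.58
scene [0.619 0.225 0.104] 0.97
scene [0.293 0.205 0.088] 0.94
scene [0.844 0.198 0.079] 0.89
scene [0.538 0.32  0.101] 0.86
scene [0.443 0.248 0.106] 0.72
scene [0.867 0.095 0.081] 0.62
scene [0.517 0.144 0.1  ] 0.58
```

Call:
{"fn": "send_rows", "kwargs": {"moves": [{"slide":[0.15,0,0],"turn":0,"gripper":1},{"slide":[0.35,0,0],"turn":0,"gripper":1},{"slide":[0.55,0,0],"turn":0,"gripper":1},{"slide":[0.75,0,0],"turn":0,"gripper":1},{"slide":[0.95,0,0],"turn":0,"gripper":1}]}}

```text
time_s: 8.15
tcp_pos: [0.4997, 0.1771, 0.1964]
eef_rot: [179.9, -0.1, -96.7]
contact_force: [1.3, -0.0, 0.6]
gripper_width: 0.0876
gripper_force: 0.0
```

Call:
{"fn": "send_rows", "kwargs": {"moves": [{"slide":[0.12,0,0],"turn":0,"gripper":1},{"slide":[0.24,0,0],"turn":0,"gripper":1},{"slide":[0.24,0,0],"turn":0,"gripper":1},{"slide":[0.24,0,0],"turn":0,"gripper":1},{"slide":[0.24,0,0],"turn":0,"gripper":1}]}}

```text
time_s: 8.57
tcp_pos: [0.4964, 0.1431, 0.1973]
eef_rot: [179.9, -0.0, -96.8]
contact_force: [0.1, 0.9, 0.5]
gripper_width: 0.0876
gripper_force: 0.0
```

Run:
```python
from h import *
s=get_state();print(s['time_s'],s['tcp_pos'],s['eef_rot'],s['contact_force'])
optics.capture('wrist')
for r in optics.look_for('wrist','tin_a'):print(np.round(r['location'],3),round(r['p'],2))
```

```text
8.5667 [0.49642671 0.14310546 0.19729078] [ 1.79946976e+02 -3.98965555e-02 -9.67637076e+01] [0.07678761 0.93972768 0.48033894]
[0.292 0.197 0.062] 0.92
[0.506 0.294 0.077] 0.81
[0.576 0.205 0.084] 0.76
[0.504 0.133 0.119] 0.76
[0.432 0.23  0.097] 0.67
[0.796 0.18  0.011] 0.56
```

Call:
{"fn": "send_rows", "kwargs": {"moves": [{"slide":[0,-0.02,0.15],"turn":0,"gripper":1},{"slide":[0,-0.02,0.3],"turn":0,"gripper":1},{"slide":[0,-0.02,0.5],"turn":0,"gripper":1},{"slide":[0,-0.02,0.65],"turn":0,"gripper":1},{"slide":[0,-0.02,0.8],"turn":0,"gripper":1}]}}

```text
time_s: 9.08
tcp_pos: [0.4993, 0.1433, 0.0765]
eef_rot: [180.0, -0.0, -96.7]
contact_force: [0.9, 0.1, 0.4]
gripper_width: 0.0876
gripper_force: 0.0
```

Call:
{"fn": "send_rows", "kwargs": {"moves": [{"slide":[0,0,0],"turn":0,"gripper":0.8},{"slide":[0,0,0],"turn":0,"gripper":0.72},{"slide":[0,0,0],"turn":0,"gripper":0.68},{"slide":[0,0,0],"turn":0,"gripper":0.6},{"slide":[0,0,0],"turn":0,"gripper":0.5}]}}

```text
time_s: 9.5
tcp_pos: [0.5003, 0.1433, 0.0795]
eef_rot: [-179.9, 0.1, -96.7]
contact_force: [3.1, -1.7, 2.3]
gripper_width: 0.0599
gripper_force: 30.2
```

Call:
{"fn": "send_rows", "kwargs": {"moves": [{"slide":[0,0,0],"turn":0,"gripper":0.5},{"slide":[0,0,0],"turn":0,"gripper":0.5},{"slide":[0,0,0],"turn":0,"gripper":0.5},{"slide":[0,0,0],"turn":0,"gripper":0.5},{"slide":[0,0,0],"turn":0,"gripper":0.5}]}}

```text
time_s: 9.92
tcp_pos: [0.5005, 0.1433, 0.0795]
eef_rot: [-179.9, 0.1, -96.7]
contact_force: [-1.2, 1.0, 6.6]
gripper_width: 0.0602
gripper_force: 30.0
```

Call:
{"fn": "send_rows", "kwargs": {"moves": [{"slide":[0,0,-0.03],"turn":0,"gripper":0.5},{"slide":[0,0,-0.06],"turn":0,"gripper":0.5},{"slide":[0,0,-0.1],"turn":0,"gripper":0.5},{"slide":[0,0,-0.13],"turn":0,"gripper":0.5},{"slide":[0,0,-0.15],"turn":0,"gripper":0.5}]}}

```text
time_s: 10.33
tcp_pos: [0.4997, 0.1427, 0.1013]
eef_rot: [-180.0, 0.0, -96.7]
contact_force: [0.6, 0.1, -3.7]
gripper_width: 0.0599
gripper_force: 30.0
```

Call:
{"fn": "send_rows", "kwargs": {"moves": [{"slide":[0,0,0],"turn":0,"gripper":0.5},{"slide":[0,0,0],"turn":0,"gripper":0.5},{"slide":[0,0,0],"turn":0,"gripper":0.5},{"slide":[0,0,0],"turn":0,"gripper":0.5},{"slide":[0,0,0],"turn":0,"gripper":0.5}]}}

```text
time_s: 10.75
tcp_pos: [0.4994, 0.1426, 0.1003]
eef_rot: [180.0, -0.0, -96.7]
contact_force: [-0.8, -0.2, -4.0]
gripper_width: 0.0598
gripper_force: 30.0
```

```bash
python3 -c "from h import *;weigh()"
```

```text
Fz -4.12 0.38 11.25
```

Fz averages -4.1 N with this tin against -1.1 N for the first, so this is the full one. I'll lift it clear over the post.

Call:
{"fn": "send_rows", "kwargs": {"moves": [{"slide":[0,0,-0.1],"turn":0,"gripper":0.5},{"slide":[0,0,-0.25],"turn":0,"gripper":0.5},{"slide":[0,0,-0.45],"turn":0,"gripper":0.5},{"slide":[0,0,-0.65],"turn":0,"gripper":0.5},{"slide":[0,0,-0.85],"turn":0,"gripper":0.5}], "newtons": 35}}

```text
time_s: 11.67
tcp_pos: [0.4992, 0.1425, 0.2294]
eef_rot: [180.0, -0.0, -96.7]
contact_force: [0.7, 0.2, -3.9]
gripper_width: 0.0604
gripper_force: 35.0
```

Call:
{"fn": "send_rows", "kwargs": {"moves": [{"slide":[0,0,-0.2],"turn":0,"gripper":0.5},{"slide":[0,0,-0.4],"turn":0,"gripper":0.5},{"slide":[0,0,-0.6],"turn":0,"gripper":0.5},{"slide":[0,0,-0.8],"turn":0,"gripper":0.5},{"slide":[0,0,-0.95],"turn":0,"gripper":0.5}]}}

```text
time_s: 12.08
tcp_pos: [0.4997, 0.1426, 0.3734]
eef_rot: [-179.9, 0.1, -96.7]
contact_force: [0.4, 0.4, -1.7]
gripper_width: 0.06
gripper_force: 35.0
```

Call:
{"fn": "send_rows", "kwargs": {"moves": [{"slide":[0,0,0],"turn":0,"gripper":0.5},{"slide":[0,0,0],"turn":0,"gripper":0.5},{"slide":[0,0,0],"turn":0,"gripper":0.5},{"slide":[0,0,0],"turn":0,"gripper":0.5},{"slide":[0,0,0],"turn":0,"gripper":0.5}]}}

```text
time_s: 12.5
tcp_pos: [0.4991, 0.1425, 0.3691]
eef_rot: [179.9, -0.1, -96.7]
contact_force: [0.9, 0.6, -3.5]
gripper_width: 0.0604
gripper_force: 35.0
```

Run:
```python
from h import *
s=get_state();print(s['tcp_pos'],s['joints'],s['eef_rot'])
d=optics.capture('wrist');im=d['img'][:,:,::-1].copy()
draw(d,im,rect((.545,-.204),0,.13,.145,.05),(0,255,0),1);draw(d,im,circ((.478,-.2),.033,.158),(255,0,255),1);draw(d,im,circ((.6,-.187),.036,.116),(255,0,255),1);draw(d,im,circ((.535,-.108),.03,.018),(0,128,255),1)
draw(d,im,circ((.525,.006),.019,.265),(255,255,0),1)
cv2.imwrite('pics/w2.png',im)
for n in('wash_bottle','vessel','tray','filling_post'):
  for r in optics.look_for('wrist',n)[:1]:print(n,np.round(r['location'],3),round(r['p'],2))
print(plan(.535,-.108,s['tcp_pos'][2],-90))
```

```text
[0.49910364 0.14246553 0.36909576] [ 3.76029837e+01  2.16434818e+00 -4.37194903e+00 -1.87836487e-02
 -8.36077057e+01 -4.43487431e+01] [ 1.79883979e+02 -8.73167883e-02 -9.67477858e+01]
tray [ 0.67 -0.07  0.05] 0.64
filling_post [0.534 0.009 0.243] 0.9
[ 1.632 -0.431  0.007 -0.075]
```

View pics/w2.png

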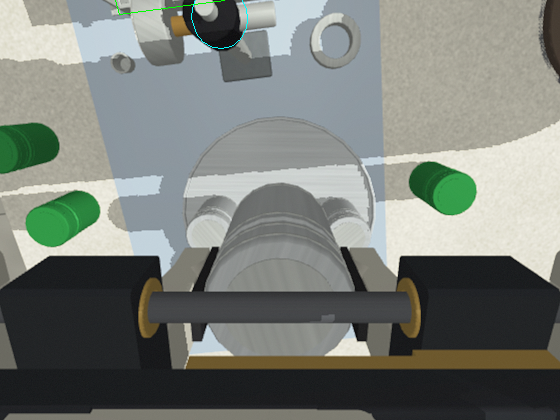

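Wrist view: the tin is held upright with the disc behind it, and the post head at (217,20) matches the model. Crossing at this height leaves about 4 cm over the post.

Call:
{"fn": "send_rows", "kwargs": {"moves": [{"slide":[0.1,-0.03,0],"turn":0,"gripper":0.5},{"slide":[0.25,-0.07,0],"turn":0,"gripper":0.5},{"slide":[0.43,-0.11,0],"turn":0,"gripper":0.5},{"slide":[0.61,-0.16,0],"turn":0,"gripper":0.5},{"slide":[0.8,-0.21,0],"turn":0,"gripper":0.5}]}}

```text
time_s: 13.17
tcp_pos: [0.5168, 0.0189, 0.3706]
eef_rot: [-180.0, 0.0, -96.7]
contact_force: [-0.1, -0.3, -4.1]
gripper_width: 0.0604
gripper_force: 35.0
```

Call:
{"fn": "send_rows", "kwargs": {"moves": [{"slide":[0.2,-0.05,0],"turn":0,"gripper":0.5},{"slide":[0.4,-0.1,0],"turn":0,"gripper":0.5},{"slide":[0.6,-0.15,0],"turn":0,"gripper":0.5},{"slide":[0.75,-0.2,0],"turn":0,"gripper":0.5},{"slide":[0.83,-0.22,0],"turn":0,"gripper":0.5}]}}

```text
time_s: 13.58
tcp_pos: [0.5351, -0.1102, 0.3703]
eef_rot: [180.0, -0.0, -96.8]
contact_force: [0.3, -0.9, -4.0]
gripper_width: 0.0598
gripper_force: 35.0
```

Call:
{"fn": "send_rows", "kwargs": {"moves": [{"slide":[0,0,0],"turn":0,"gripper":0.5},{"slide":[0,0,0],"turn":0,"gripper":0.5},{"slide":[0,0,0],"turn":0,"gripper":0.5},{"slide":[0,0,0],"turn":0,"gripper":0.5},{"slide":[0,0,0],"turn":0,"gripper":0.5}]}}

```text
time_s: 14.0
tcp_pos: [0.5349, -0.1068, 0.3707]
eef_rot: [-180.0, 0.0, -96.7]
contact_force: [0.4, 1.0, -4.8]
gripper_width: 0.0605
gripper_force: 35.0
```

Run:
```python
from h import *
s=get_state();print(s['tcp_pos'],s['joints'],s['eef_rot'])
d=optics.capture('wrist');im=d['img'][:,:,::-1].copy()
draw(d,im,rect((.545,-.204),0,.13,.145,.05),(0,255,0),1);draw(d,im,circ((.478,-.2),.033,.158),(255,0,255),1);draw(d,im,circ((.6,-.187),.036,.116),(255,0,255),1);draw(d,im,circ((.535,-.108),.03,.018),(0,128,255),1)
cv2.imwrite('pics/w3.png',im)
for n in('wash_bottle','vessel','tray'):
  for r in optics.look_for('wrist',n)[:1]:print(n,np.round(r['location'],3),round(r['p'],2))
```

```text
[ 0.53494087 -0.10680221  0.37071207] [ 9.28982396e+00  4.72949195e+00 -1.40932598e+00 -6.68173856e-03
 -8.38396827e+01 -1.59583646e+01] [-1.79981156e+02  1.22984009e-02 -9.66692544e+01]
wash_bottle [ 0.488 -0.213  0.146] 0.76
vessel [ 0.621 -0.195  0.07 ] 0.77
tray [ 0.561 -0.193  0.02 ] 0.65
```

View pics/w3.png

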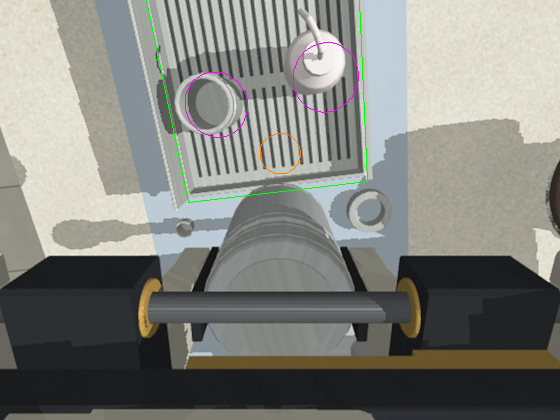

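Wrist view: the tray rim matches the model. The vessel is at (207,103), the bottle at (316,60), and the chosen spot at (280,152) is free. Lowering.

Call:
{"fn": "send_rows", "kwargs": {"moves": [{"slide":[0.02,0,0.1],"turn":0,"gripper":0.5},{"slide":[0.02,0,0.28],"turn":0,"gripper":0.5},{"slide":[0.02,0,0.48],"turn":0,"gripper":0.5},{"slide":[0.02,0,0.68],"turn":0,"gripper":0.5},{"slide":[0.02,0,0.88],"turn":0,"gripper":0.5}]}}

```text
time_s: 14.62
tcp_pos: [0.5345, -0.1105, 0.2376]
eef_rot: [-179.9, 0.0, -96.7]
contact_force: [1.1, 0.8, -3.2]
gripper_width: 0.0601
gripper_force: 35.0
```

Call:
{"fn": "send_rows", "kwargs": {"moves": [{"slide":[0,0,0.2],"turn":0,"gripper":0.5},{"slide":[0,0,0.4],"turn":0,"gripper":0.5},{"slide":[0,0,0.6],"turn":0,"gripper":0.5},{"slide":[0,0,0.75],"turn":0,"gripper":0.5},{"slide":[0,0,0.85],"turn":0,"gripper":0.5}]}}

```text
time_s: 15.03
tcp_pos: [0.5333, -0.1105, 0.1085]
eef_rot: [179.8, -0.0, -96.7]
contact_force: [-0.2, 0.2, -4.4]
gripper_width: 0.0603
gripper_force: 35.0
```

Call:
{"fn": "send_rows", "kwargs": {"moves": [{"slide":[0,0,0.06],"turn":0,"gripper":0.5},{"slide":[0,0,0.12],"turn":0,"gripper":0.5},{"slide":[0,0,0.18],"turn":0,"gripper":0.5},{"slide":[0,0,0.22],"turn":0,"gripper":0.5},{"slide":[0,0,0.24],"turn":0,"gripper":0.5}]}}

```text
time_s: 15.45
tcp_pos: [0.5346, -0.1106, 0.0747]
eef_rot: [180.0, 0.0, -96.7]
contact_force: [-0.1, 0.5, -3.8]
gripper_width: 0.0604
gripper_force: 35.0
```

Call:
{"fn": "send_rows", "kwargs": {"moves": [{"slide":[0,0,0],"turn":0,"gripper":0.5},{"slide":[0,0,0],"turn":0,"gripper":0.5},{"slide":[0,0,0],"turn":0,"gripper":0.5},{"slide":[0,0,0],"turn":0,"gripper":0.5},{"slide":[0,0,0],"turn":0,"gripper":0.5}]}}

```text
time_s: 15.87
tcp_pos: [0.5349, -0.1107, 0.0756]
eef_rot: [-179.9, 0.0, -96.7]
contact_force: [-0.6, -0.2, -3.8]
gripper_width: 0.0602
gripper_force: 35.0
```

Call:
{"fn": "send_rows", "kwargs": {"moves": [{"slide":[0,0,0.02],"turn":0,"gripper":0.5},{"slide":[0,0,0.04],"turn":0,"gripper":0.5},{"slide":[0,0,0.055],"turn":0,"gripper":0.5},{"slide":[0,0,0.065],"turn":0,"gripper":0.5},{"slide":[0,0,0.07],"turn":0,"gripper":0.5}]}}

```text
time_s: 16.28
tcp_pos: [0.5343, -0.1107, 0.0641]
eef_rot: [180.0, -0.0, -96.7]
contact_force: [0.4, -0.4, -3.0]
gripper_width: 0.0603
gripper_force: 35.0
```

Call:
{"fn": "send_rows", "kwargs": {"moves": [{"slide":[0,0,0.003],"turn":0,"gripper":0.5},{"slide":[0,0,0.006],"turn":0,"gripper":0.5},{"slide":[0,0,0.008],"turn":0,"gripper":0.5},{"slide":[0,0,0.01],"turn":0,"gripper":0.5},{"slide":[0,0,0.01],"turn":0,"gripper":0.5}]}}

```text
time_s: 16.7
tcp_pos: [0.5346, -0.1108, 0.0635]
eef_rot: [-180.0, -0.0, -96.7]
contact_force: [-3.7, 0.4, 2.6]
gripper_width: 0.06
gripper_force: 35.0
```

Contact came at the predicted height. Releasing and retreating straight up.

Call:
{"fn": "send_rows", "kwargs": {"moves": [{"slide":[0,0,0],"turn":0,"gripper":0.5},{"slide":[0,0,0],"turn":0,"gripper":0.72},{"slide":[0,0,0],"turn":0,"gripper":0.8},{"slide":[0,0,0],"turn":0,"gripper":1},{"slide":[0,0,0],"turn":0,"gripper":1}]}}

```text
time_s: 17.12
tcp_pos: [0.535, -0.1106, 0.0631]
eef_rot: [-180.0, 0.0, -96.7]
contact_force: [-0.1, 0.4, -0.7]
gripper_width: 0.0774
gripper_force: 0.0
```

Call:
{"fn": "send_rows", "kwargs": {"moves": [{"slide":[0,0,0],"turn":0,"gripper":1},{"slide":[0,0,0],"turn":0,"gripper":1},{"slide":[0,0,-0.15],"turn":0,"gripper":1},{"slide":[0,0,-0.3],"turn":0,"gripper":1},{"slide":[0,0,-0.5],"turn":0,"gripper":1}]}}

```text
time_s: 17.53
tcp_pos: [0.5334, -0.1107, 0.1374]
eef_rot: [179.8, -0.0, -96.8]
contact_force: [1.4, 1.5, -0.0]
gripper_width: 0.0874
gripper_force: 0.0
```

Call:
{"fn": "send_rows", "kwargs": {"moves": [{"slide":[0,0,-0.2],"turn":0,"gripper":1},{"slide":[0,0,-0.4],"turn":0,"gripper":1},{"slide":[0,0,-0.6],"turn":0,"gripper":1},{"slide":[0,0,-0.8],"turn":0,"gripper":1},{"slide":[0,0,-0.95],"turn":0,"gripper":1}]}}

```text
time_s: 17.95
tcp_pos: [0.535, -0.1108, 0.2835]
eef_rot: [-179.8, 0.0, -96.7]
contact_force: [0.9, 0.7, 0.1]
gripper_width: 0.0878
gripper_force: 0.0
```

Call:
{"fn": "send_rows", "kwargs": {"moves": [{"slide":[0,0,0],"turn":0,"gripper":1},{"slide":[0,0,0],"turn":0,"gripper":1},{"slide":[0,0,0],"turn":0,"gripper":1},{"slide":[0,0,0],"turn":0,"gripper":1},{"slide":[0,0,0],"turn":0,"gripper":1}]}}

```text
time_s: 18.37
tcp_pos: [0.5341, -0.1106, 0.2794]
eef_rot: [179.9, -0.0, -96.7]
contact_force: [-0.5, 0.3, -0.3]
gripper_width: 0.0874
gripper_force: 0.0
```

Run:
```python
from h import *
d=optics.capture('side');e=optics.capture('scene')
cv2.imwrite('pics/end.png',np.vstack([d['img'][130:350],e['img'][80:330]])[:,:,::-1])
for r in optics.look_for('scene','tin_a'):print(np.round(r['location'],3),round(r['p'],2))
```

```text
[0.293 0.211 0.087] 0.89
[0.867 0.094 0.082] 0.82
[0.617 0.227 0.101] 0.81
[ 0.55  -0.103  0.082] 0.75
[0.447 0.246 0.102] 0.75
[0.538 0.317 0.106] 0.62
[0.841 0.197 0.084] 0.55
```

View pics/end.png

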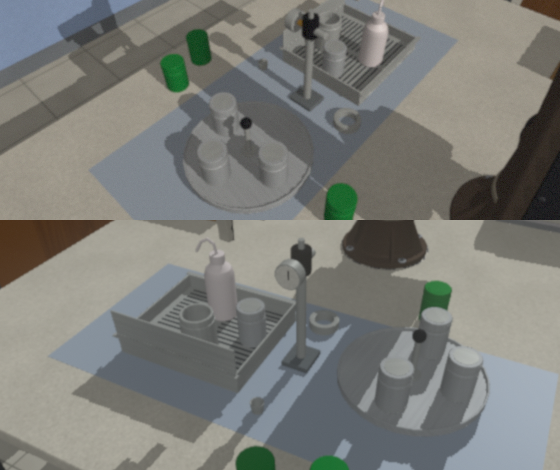

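The final view shows the full tin upright in the tray, at (335,55) in the top half and (250,322) in the bottom. Three tins are still upright on the disc and the bystanders haven't moved. Handing in.

```bash
python3 -c "
from plant import order;print(order.close_job())"
```

```text
the job is handed in; nothing more can be done
None
```

The full tin (about 0.42 kg by wrist force) stands upright on the tray's grating, the three others are upright on the turntable, and the job is handed in; I weighed only one of those three, and the hand-in returned no verdict.

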